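# Zero the lift dial, jack up the outboard leg and hold it

## Robot

A 7-joint arm with a two-finger parallel gripper is mounted at the origin on the work surface. World frame = base frame: x ahead of the robot, y to its left, z up, the work surface at z = 0. Lengths are in m, angles in degrees, forces in N, time in s.
With the tool pointing down it reaches from about 0.4 to 0.85 m from the base axis. Payload 4.5 kg.
Tool frame: the origin (TCP) lies at the very end of the fingers, on their centre line; the grasp point (between the pads) lies 19 mm behind it; x points along the fingers, y is the direction in which the jaws open and shut, and the axes are right-handed (so a half turn about x gives the same grasp; the last joint's range is limited). The gripper opens to 88 mm and grips with 3 to 60 N. Pads are 18 mm wide; open, the fingers measure 123 mm over their backs; the gripper's body (75 mm by 187 mm) begins 45 mm behind the grasp point.
Start: joints at [-63.954, 39.483, -11.15, 89.685, 9.013, 51.709, -12.324], TCP at [0.255, 0.571, 0.239] pointing down, gripper open.
Joint ranges: [-172.22, 172.22], [-26.19, 119.32], [-84.43, 86.54], [7.71, 146.69], [-57.33, 237.33], [2.42, 119.75], [-152.13, 152.13]. Speed limits (degrees/s): [147.25, 147.25, 180, 180, 180, 180, 180].

## Interface

Orientations are given as [roll, pitch, yaw] about the fixed x, y, z axes, in that order (R = Rz(yaw) Ry(pitch) Rx(roll)).
In Python, from bench import manip, viewer gives the robot as it stands. The module is installed in compiled form; this text tells all that it offers.
- The arm moves only by the tool servo_tool, never from a script. Its argument "targets" is a list of rows, each a list of 7 numbers: the shift along the tool's x, y, z in m, then the turn, a rotation vector about the tool's x, y, z in rad, then the finger opening in m, from 0 to 0.0881. A call has 1 to 5 rows; each row shifts and turns the commanded pose from where the row before left it, along the tool's axes as they then stand; what a row does not reach is not made up. A row lasts 1/8 s, in which the tool goes at most 62.5 mm and 10.7 degrees, less where a joint would pass 70% of its speed; a pose out of reach is approached as far as the arm can. A call is refused whole if a number of a shift passes 0.0625 or a number of a turn 0.188, either way. A call with a gripper value outside its range is refused whole. The fingers move at their own pace and stop on an object; "newtons" is the grip in N (left out, the last holds). Time passes only in rows, so rows that do not move let the fingers close. It gives the time, the measured TCP pose, the force and the opening at its end, in the units of the state.
- manip.state(): the state, without advancing time (a new reading comes with each control period).
- viewer.grab_frame(name): name is "scene" or "top"; returns a dict with "image" (384x512x3 uint8, red, green, blue), "range_z" (384x512 float32, m along the optical axis (not along the pixel's ray), 0 where there is no reading), "fov_y" (degrees; the focal length in pixels is half the picture's height over the tangent of half this angle, whatever the lens; pixels are square), "cx", "cy" (the principal point, pixels), "view" (4x4, takes a point from world to camera coordinates). Camera axes: x right, y down, z forward; pixel columns grow to the right and rows downward; lengths in m; the calibration is good to about 2 mm. A picture is of the moment at which its call begins.
- manip.finish_job(): hands the job in, once; it reports no verdict.
The state is a dict: "t": time; "joint_positions": joint angles; "joint_vel": joint speeds; "joint_torque": joint torques, N m; "ee_pos": TCP position; "ee_rot": TCP orientation; "ft_force": force on the tool from outside, world axes, zero at the start; "moment": the same for the moment, N m; "opening": finger opening in m.
Only numpy, scipy, OpenCV 4.12 (cv2) and the standard library are available. Lean on these libraries where they do the work, as an engineer would, in place of code of your own. Each camera call takes 0.05 s, during which the arm holds its last target.

## Task

Turn the reset knob of the blue lift dial back to its zero stop and let go of it; then set the red jack flat on the bench, its saddle centred under the yellow-marked lift pad of the outboard leg, and push the pump handle all the way down so that the jack alone lifts the leg off its wooden rest. Finish while holding the handle fully down, not letting go, and leave the connecting rod, bearing race and green shift knob where they lie.

Things in the scene. Friction and masses are not known exactly. Their poses are not given: they have to be found in the camera images.
- peak (a joint): angle of the peak pointer and its reset knob, rad: 0 at the zero stop, growing clockwise seen from above (zero it by turning counter-clockwise); starts 0.7 to 1.3. Friction 0.03 N m; stays where left. When the leg is lifted the dial pushes the pointer up to at least 10 times the leg angle and leaves it there.
- peak_grip (a point): on the reset knob's vertical axis at grip height, 85 mm above the bench. The knob is a black upright bar 40 mm long, 14 mm thick, its top at 95 mm, on a disc 40 mm wide (top at 63 mm); x runs along the bar towards the red pointer and turns with it, z up. It sits on a white dial on a blue console 120 x 120 x 50 mm.
- leg (a joint): lift angle of the outboard leg about its hinge, rad: 0 resting on the wooden block, growing as its free end rises (at the pad 2.5 mm of rise per 0.01 rad). The leg is an aluminium housing 60 x 60 mm in section, about 0.55 m long with gearcase and propeller at the free end; its weight on the pad is about 17 to 25 N.
- lift_pad (a point): centre of the underside of the leg's yellow lift pad (44 mm round), 72 mm above the bench at rest, under the leg's centre line, 250 mm from its hinge; a yellow band on the leg marks it. y runs along the leg away from the hinge, x level and square to it, away from the robot. Leg top 140 mm high, sides 30 mm from the pad's centre. Wooden rest block (50 mm along y) centred 120 mm further along y.
- jack: red lever jack, loose, about 0.85 kg. Origin on its underside below the steel carry block; x points to the saddle, z up. Base plate x -140 to +125 mm, 90 mm wide, 12 mm thick. The dark upright carry block, to take it by, is 32 mm along x, 30 mm across y, top at 85 mm, sides free down to the plate. Saddle axis at x = +95 mm; handle pivot at x = -30 mm, z = 50 mm, axis along y.
- saddle (a point): centre of the top of the jack's saddle (42 mm round), 62 mm above the jack's underside when down; it rises straight up by up to 30 mm as the handle goes down (46 mm per rad of handle).
- jack_handle (a joint): angle by which the pump handle is pressed down, rad: 0 up (it slopes up backwards, 0.6 rad above level), 0.65 fully down at its stop. Pressing takes 1 to 2 N unloaded, 10 to 16 N lifting. It springs back up when let go: the jack does not lock. A full stroke lifts the pad about 20 mm (leg 0.08 rad).
- handle_pad (a point): centre of the top of the black rubber push pad (36 x 56 mm, 16 mm thick) at the end of the pump handle, 105 mm from the pivot along the handle and 10 mm above its centre line. Handle up: 81 mm behind the pivot, 118 mm above the bench, face tilted 0.6 rad; fully down: 55 mm above the bench, 105 mm behind. It moves on an arc about the pivot.
- con_rod: bystander: steel connecting rod, 150 mm long, 18 mm high, lying on the bench; origin at the big end
- race: bystander: chrome bearing race, ring 52 mm across, 16 mm high; origin at its centre underneath
- shift_knob: bystander: green nylon gear shift knob standing upright, 42 mm across, 55 mm high; origin at its centre underneath

How it is judged (in metres and radians):
On the way, in this order (a step that is already met when the one before it is completed fails the run):
1. the peak pointer is turned back to its zero stop and the knob let go, the leg still at rest (value of joint peak below 0.08 rad and value of joint leg below 0.01 rad and contact force between the fingers and peak below 0.3 N), for 0.2 s.
2. the jack stands flat with its saddle centred under the lift pad, handle still up, leg still at rest, pointer still at zero (horizontal distance between saddle and lift_pad below 0.015 m and height (world z) of jack below 0.004 m and angle between jack's own z axis and vertical below 0.05 rad and value of joint jack_handle below 0.12 rad and value of joint leg below 0.01 rad and value of joint peak below 0.1 rad), for 0.2 s.
3. the handle is pushed down and the jack has lifted the leg off its rest (value of joint jack_handle above 0.56 rad and value of joint leg above 0.055 rad), for 0.2 s.
At the end, for the whole second after the job is handed in: Fingers press the pump handle (over 3 N), handle beyond 0.56 of 0.65 rad; leg raised over 0.055 rad, carried by the saddle (over 8 N), not by the arm; saddle within 20 mm of the pad centre; jack flat, still, on the bench; pointer above 0.5 rad; bystanders within 30 mm of their starts (all of step 3 and contact force between the fingers and jack_handle above 3 N and contact force between ram and leg above 8 N and contact force between the arm and leg below 0.5 N and horizontal distance between saddle and lift_pad below 0.02 m and height (world z) of jack below 0.006 m and angle between jack's own z axis and vertical below 0.06 rad and linear speed of jack below 0.03 m/s and value of joint peak above 0.5 rad and distance of each of con_rod, race, shift_knob from where it was at the start of the episode below 0.03 m); the arm keeps its last pose, push and grip.
It fails at once if the leg is lifted by the arm instead of the jack (value of joint leg above 0.02 rad and contact force between the arm and leg above 2 N).
It fails at once if a bystander is pushed away (distance of any of con_rod, race, shift_knob from where it was at the start of the episode above 0.03 m).
It also fails if it takes over 72 s, if anything falls off the work surface, if the arm or the gripper's body presses on something with over 40 N, if the wrist force passes 120 N, or if a joint passes its speed limit or range.

## Working session

There is one attempt and no reset: what is moved stays moved. The work goes in short steps, Python scripts to look and compute and a tool call to move; the robot and the scene stay as the last step left them, time stands still between calls to the robot, and variables do not carry over. Pictures are saved under pics/ and viewed, and the job is handed in when it is done.

Besides the shell and the picture viewer there is one more tool, called after "Call:" by a JSON object that holds its "fn" and its "kwargs". servo_tool: Moves the arm, as the interface text tells. Its arguments: {"type":"object","properties":{"targets":{"type":"array"},"newtons":{"type":"number"}},"required":["targets"]}

```bash
mkdir -p pics
cat > h.py <<'E'
import numpy as np, cv2
from bench import manip, viewer
from scipy.spatial.transform import Rotation as R
def cloud(f):
    h,w=f["range_z"].shape; fl=h/2/np.tan(np.radians(f["fov_y"])/2)
    u,v=np.meshgrid(np.arange(w),np.arange(h)); z=f["range_z"]
    P=np.stack([(u-f["cx"])/fl*z,(v-f["cy"])/fl*z,z,np.ones_like(z)],-1)
    return (P@np.linalg.inv(f["view"]).T)[...,:3]
def ray(f,u,v,zp):
    fl=384/2/np.tan(np.radians(f["fov_y"])/2); M=np.linalg.inv(f["view"])
    d=M[:3,:3]@np.array([(u-f["cx"])/fl,(v-f["cy"])/fl,1]); o=M[:3,3]
    return o+d*(zp-o[2])/d[2]
def proj(f,p):
    fl=384/2/np.tan(np.radians(f["fov_y"])/2); c=f["view"]@np.append(p,1)
    return c[0]/c[2]*fl+f["cx"],c[1]/c[2]*fl+f["cy"]
def save(f,n,scale=1.5,crop=None):
    im=f["image"][...,::-1]
    if crop: im=im[crop[1]:crop[3],crop[0]:crop[2]]
    cv2.imwrite("pics/"+n,cv2.resize(im,None,fx=scale,fy=scale,interpolation=cv2.INTER_CUBIC))
E
python3 - <<'E'
from h import *
s=manip.state(); print(s)
for n in ("scene","top"):
    f=viewer.grab_frame(n); save(f,n+"0.png"); print(n,f["fov_y"],f["cx"],f["cy"],np.linalg.inv(f["view"]).round(3).tolist())
    np.save(n+"0.npy",f,allow_pickle=True)
E
```

```text
{'t': 0.0, 'joint_positions': array([-63.95411239,  39.53324454, -11.14232241,  89.74294987,
         9.01079821,  51.70656116, -12.3243835 ]), 'joint_vel': array([-0.08294747, -0.07400405,  0.02054459, -0.07729337, -0.03856675,
        0.02458287, -0.01542511]), 'joint_torque': array([ 7.79031816e-04, -5.27557468e+01, -1.26637179e+00, -1.53419155e+01,
       -5.26789797e-02,  6.99772747e-03,  1.79419330e-04]), 'ee_pos': array([0.25510947, 0.56990523, 0.23791716]), 'ee_rot': array([ -86.01527387,   89.89870857, -110.12309952]), 'ft_force': array([0.18120056, 0.29533828, 0.58816724]), 'moment': array([0.03416032, 0.01729981, 0.09317087]), 'opening': 0.08813067198609907}
scene 45.47181493960908 252.79657181335412 190.50024263035021 [[-0.581, 0.559, -0.591, 1.256], [0.814, 0.393, -0.428, 0.585], [-0.007, -0.73, -0.683, 0.889], [0.0, 0.0, 0.0, 1.0]]
top 51.45265015120253 261.76816787253 191.10287153036865 [[0.005, -0.992, 0.123, 0.452], [-1.0, -0.002, 0.024, 0.087], [-0.023, -0.123, -0.992, 1.248], [0.0, 0.0, 0.0, 1.0]]
```

View pics/scene0.png

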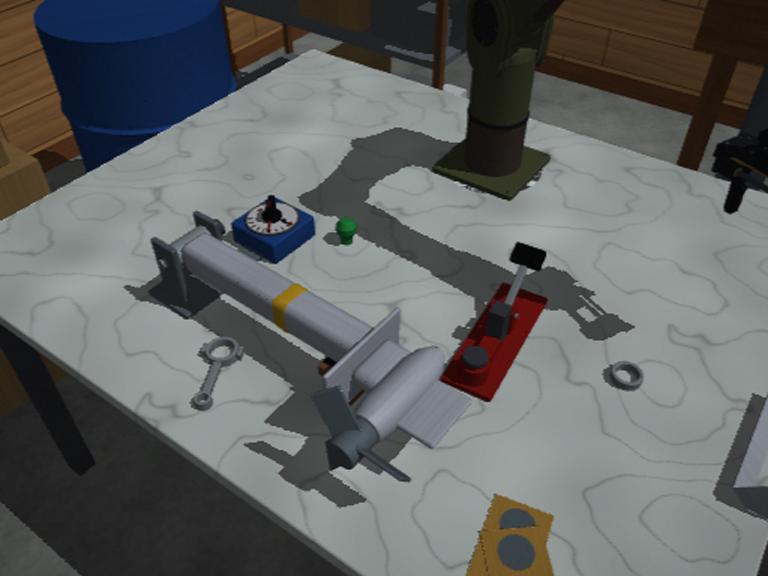

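View pics/top0.png

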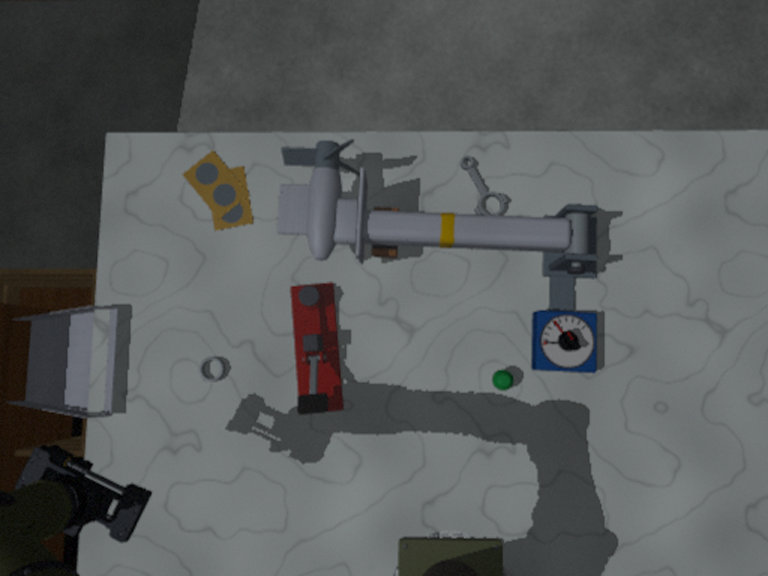

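The scene view shows the leg running along y, with its yellow band near (290,305), the console near (273,225) and the jack near (495,340). The top view, which is enlarged 1.5x, puts the dial at (570,340), the band at (448,229), the jack at (317,348), the shift knob at (502,379) and the con rod at (485,185). Next I'll measure these positions.

Run:
```python
from h import *
f=np.load("top0.npy",allow_pickle=True).item(); g=np.load("scene0.npy",allow_pickle=True).item()
save(f,"top_dial.png",8,(345,200,410,255)); save(f,"top_jack.png",6,(185,180,240,285)); save(g,"sc_dial.png",7,(140,120,245,180))
for n,F in(("top",f),("scene",g)):
    C=cloud(F); H=cv2.cvtColor(F["image"],cv2.COLOR_RGB2HSV); h,s,v=[H[...,i].astype(int) for i in range(3)]
    def rep(nm,m,box=None):
        m=m&(F["range_z"]>0)
        m=m&(C[...,0]>0.1)&(C[...,2]>-.02)&(C[...,2]<.3)&(abs(C[...,1])<.7)
        k,l,st,ce=cv2.connectedComponentsWithStats(m.astype(np.uint8))
        for i in range(1,k):
            if st[i,4]>12:
                P=C[l==i]; print(n,nm,st[i].tolist(),ce[i].round(1),"med",np.median(P,0).round(4),"min",P.min(0).round(3),"max",P.max(0).round(3))
    rep("yellow",(h>18)&(h<32)&(s>150)&(v>90))
    rep("red",((h<6)|(h>174))&(s>150)&(v>60))
    rep("blue",(h>100)&(h<125)&(s>150)&(v>50))
    rep("green",(h>50)&(h<85)&(s>120)&(v>40))
```

```text
top yellow [123, 102, 45, 51, 575] [147.6 124.7] med [0.8282 0.4887 0.0038] min [ 0.732  0.422 -0.004] max [0.899 0.57  0.01 ]
top yellow [293, 142, 10, 20, 161] [297.8 151.7] med [0.7015 0.0116 0.1403] min [ 0.676 -0.     0.132] max [0.733 0.026 0.145]
top red [195, 191, 19, 73, 616] [202.2 223.6] med [0.5201 0.3028 0.0143] min [0.383 0.265 0.006] max [0.606 0.326 0.081]
top red [217, 202, 7, 19, 105] [220.2 211.2] med [0.5429 0.2463 0.0122] min [0.515 0.236 0.008] max [0.571 0.256 0.019]
top red [212, 234, 15, 31, 265] [217.6 251.6] med [0.4167 0.251  0.0126] min [0.38  0.226 0.006] max [0.471 0.27  0.066]
top blue [355, 207, 43, 41, 576] [372.4 227. ] med [ 0.4926 -0.1936  0.049 ] min [ 0.435 -0.29   0.01 ] max [ 0.557 -0.165  0.059]
top green [329, 247, 13, 13, 136] [335.  252.8] med [ 0.4168 -0.1016  0.0511] min [ 0.399 -0.127  0.006] max [ 0.434 -0.084  0.059]
scene yellow [182, 189, 23, 18, 173] [191.7 197.1] med [0.7098 0.0106 0.1405] min [ 0.675 -0.003  0.131] max [0.733 0.025 0.145]
scene yellow [311, 330, 58, 54, 1412] [340.6 361.3] med [0.7968 0.4629 0.0027] min [ 0.73   0.417 -0.003] max [0.87  0.533 0.009]
scene red [302, 198, 61, 68, 1210] [336.1 231.6] med [0.5111 0.3015 0.0125] min [0.363 0.258 0.002] max [0.615 0.331 0.066]
scene red [302, 225, 16, 15, 74] [309.  231.4] med [0.5346 0.2412 0.0122] min [0.514 0.235 0.008] max [0.588 0.266 0.065]
scene red [294, 250, 7, 5, 14] [296.9 251.9] med [0.6126 0.2512 0.0113] min [0.61  0.244 0.008] max [0.618 0.26  0.016]
scene blue [155, 140, 55, 36, 608] [188.7 156.7] med [ 0.5172 -0.1744  0.0435] min [ 0.438 -0.291  0.003] max [ 0.557 -0.165  0.056]
scene green [225, 145, 13, 18, 170] [230.7 152.8] med [ 0.4249 -0.0964  0.0439] min [ 0.35  -0.147 -0.001] max [ 0.439 -0.083  0.057]
```

View pics/top_dial.png

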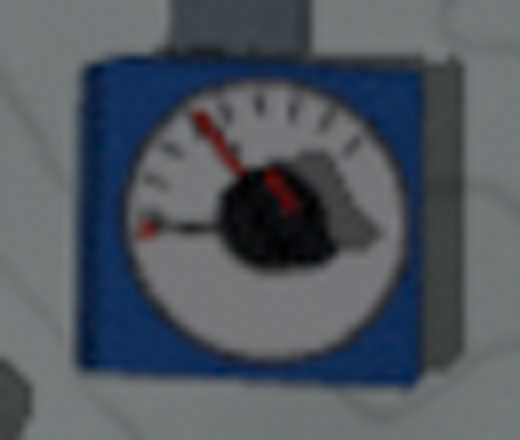

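View pics/top_jack.png

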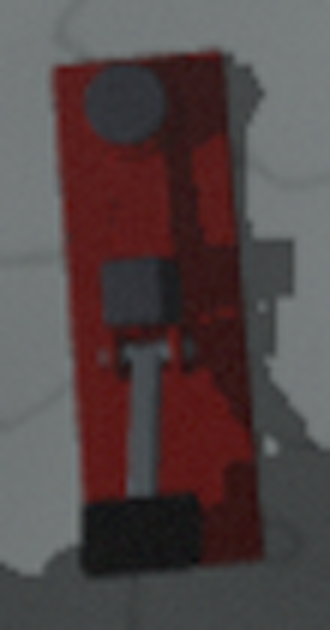

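View pics/sc_dial.png

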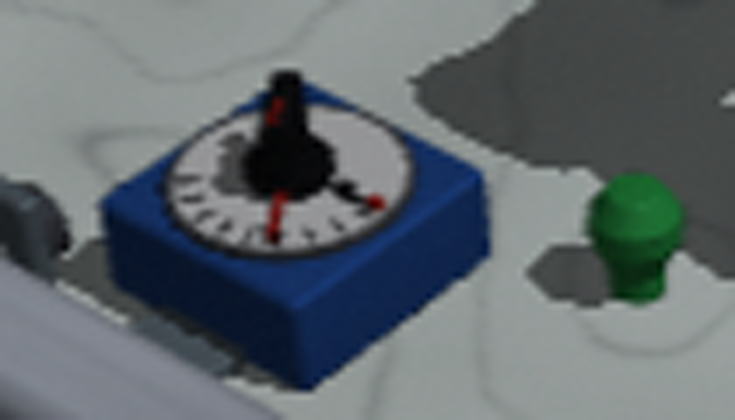

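The close-ups show the dial centre near crop pixel (268,220), with the zero mark to the left at (148,228) and the red pointer tip at (203,117). The jack's saddle disc is near (125,104) and its carry-block top near (135,292).

Run:
```python
from h import *
f=np.load("top0.npy",allow_pickle=True).item(); g=np.load("scene0.npy",allow_pickle=True).item()
T=lambda x,y,z:ray(f,345+x/8-.5,200+y/8-.5,z).round(4)
print("dial c",T(267,221,.052),"zero",T(148,228,.053),"tip",T(203,117,.055),"bar red inner/outer",T(290,208,.095),T(270,172,.095))
print("console corners",[T(*p,.05)[:2].tolist() for p in((82,62),(420,68),(418,382),(82,370))])
S=lambda x,y,z:ray(g,140+x/7-.5,120+y/7-.5,z).round(4)
print("sc dial c",S(289,180,.052),"tip",S(274,238,.055),"zero",S(378,203,.053),"knobtop",S(286,76,.095),"console",[S(*p,.05)[:2].tolist() for p in((103,203),(300,305),(488,187))])
J=lambda x,y,z:ray(f,185+x/6-.5,180+y/6-.5,z).round(4)
print("jack corners",[J(*p,.012)[:2].tolist() for p in((55,67),(222,52),(263,560),(85,572))])
print("saddle",J(125,104,.062),"block",J(135,291,.085))
C=cloud(g); D=cloud(f)
for n,c,F in(("sc",C,g),("top",D,f)):
    m=(c[...,2]>.055)&(c[...,2]<.067)&(abs(c[...,0]-.59)<.05)&(abs(c[...,1]-.3)<.05)
    P=c[m];print(n,"saddle cloud",P.mean(0).round(4),P.min(0).round(3),P.max(0).round(3),len(P))
    m=(c[...,2]>.079)&(c[...,2]<.09)&(abs(c[...,0]-.5)<.05)&(abs(c[...,1]-.29)<.05)
    P=c[m];print(n,"block",P.mean(0).round(4),P.min(0).round(3),P.max(0).round(3),len(P))
    # leg
    m=(c[...,2]>.134)&(c[...,2]<.147)&(abs(c[...,0]-.70)<.05)&(c[...,1]>-.15)&(c[...,1]<.12)
    P=c[m]
    for y in np.arange(-.14,.12,.04):
        q=P[abs(P[:,1]-y)<.01]; print(n,"leg",round(y,2),np.median(q,0).round(4),np.percentile(q[:,0],[2,98]).round(4))
```

```text
dial c [ 0.4935 -0.2299  0.052 ] zero [ 0.4907 -0.1857  0.053 ] tip [ 0.5318 -0.2066  0.055 ] bar red inner/outer [ 0.4967 -0.2268  0.095 ] [ 0.5095 -0.2201  0.095 ]
console corners [[0.5527, -0.1634], [0.5507, -0.289], [0.4345, -0.284], [0.4382, -0.1606]]
sc dial c [ 0.4938 -0.2317  0.052 ] tip [ 0.5297 -0.2071  0.055 ] zero [ 0.4849 -0.189   0.053 ] knobtop [ 0.4799 -0.2393  0.095 ] console [[0.5494, -0.2878], [0.5521, -0.1733], [0.4467, -0.1605]]
jack corners [[0.6067, 0.3305], [0.6147, 0.243], [0.3539, 0.2176], [0.3473, 0.3085]]
saddle [0.5818 0.285  0.062 ] block [0.4879 0.2742 0.085 ]
sc saddle cloud [0.5859 0.2843 0.0615] [0.563 0.263 0.055] [0.605 0.303 0.067] 206
sc block [0.4916 0.2751 0.0843] [0.474 0.258 0.079] [0.508 0.29  0.088] 129
sc leg -0.14 [ 0.7019 -0.1405  0.1401] [0.6734 0.7251]
sc leg -0.1 [ 0.7044 -0.0999  0.1397] [0.6753 0.7277]
sc leg -0.06 [ 0.7056 -0.0602  0.1399] [0.6773 0.7292]
sc leg -0.02 [ 0.707  -0.0195  0.1399] [0.6787 0.7299]
sc leg 0.02 [0.7094 0.0203 0.1403] [0.6806 0.7331]
sc leg 0.06 [0.7111 0.0598 0.1398] [0.6813 0.7346]
sc leg 0.1 [0.7128 0.1003 0.1399] [0.6829 0.7361]
top saddle cloud [0.5809 0.2852 0.0626] [0.563 0.265 0.055] [0.6   0.304 0.067] 145
top block [0.487  0.2756 0.085 ] [0.47 0.26 0.08] [0.503 0.292 0.09 ] 110
top leg -0.14 [ 0.696  -0.1402  0.139 ] [0.6702 0.7222]
top leg -0.1 [ 0.6982 -0.1008  0.1393] [0.6709 0.7237]
top leg -0.06 [ 0.6985 -0.0595  0.1399] [0.6725 0.7254]
top leg -0.02 [ 0.6999 -0.0195  0.1396] [0.6736 0.7277]
top leg 0.02 [0.7014 0.02   0.1403] [0.6757 0.7291]
top leg 0.06 [0.7038 0.0596 0.1395] [0.6791 0.7315]
top leg 0.1 [0.7043 0.0993 0.14  ] [0.6792 0.7308]
```

```bash
cat >> h.py <<'E'
def axes():
    s=manip.state(); M=R.from_euler("xyz",s["ee_rot"],degrees=True).as_matrix(); return s,M
def to(p,jaw=None):
    """shift in tool axes and turn (rotvec in tool axes) to bring TCP to p, pointing down, jaws at world angle jaw deg (mod 180)"""
    s,M=axes(); d=np.array(p)-s["ee_pos"]
    cur=np.degrees(np.arctan2(M[1,1],M[0,1]))
    if jaw is None: jaw=cur
    print("t",round(s["t"],2),"pos",s["ee_pos"].round(4),"jaw",cur.round(2),"j1,j7",s["joint_positions"][[0,6]].round(1),"F",s["ft_force"].round(1),"M",s["moment"].round(2),"open",round(s["opening"],4))
    for k in (-180,0,180,360):
        a=jaw+k
        if abs(a-cur)<=180:
            y=np.array([np.cos(np.radians(a)),np.sin(np.radians(a)),0]); x=np.array([0,0,-1.]); T=np.stack([x,y,np.cross(x,y)],1)
            print(" shift(tool)",(M.T@d).round(4),"turn",R.from_matrix(M.T@T).as_rotvec().round(4), "world d",d.round(4))
E
python3 - <<'E'
from h import *
s,M=axes(); print(M.round(3))
to([.494,-.2305,.2],123)
f=np.load("top0.npy",allow_pickle=True).item(); g=np.load("scene0.npy",allow_pickle=True).item()
for u,v in((492,203),(469,162),(488,178)): print("rod",ray(f,u/1.5,v/1.5,.012).round(3))
for u,v in((222,350),(203,400)): print("rod sc",ray(g,u/1.5,v/1.5,.012).round(3))
E
```

```text
[[-0.001  0.408  0.913]
 [-0.002  0.913 -0.408]
 [-1.    -0.002  0.   ]]
t 0.1 pos [0.2551 0.57   0.238 ] jaw 65.89 j1,j7 [-64.  -12.3] F [-0.9  0.1  0.6] M [-0.    0.   -0.03] open 0.0882
 shift(tool) [ 0.0391 -0.633   0.545 ] turn [2.1449e+00 1.8000e-03 8.0000e-04] world d [ 0.2389 -0.8005 -0.038 ]
 shift(tool) [ 0.0391 -0.633   0.545 ] turn [-9.967e-01 -7.000e-04  1.500e-03] world d [ 0.2389 -0.8005 -0.038 ]
rod [ 0.784 -0.092  0.012]
rod [ 0.874 -0.045  0.012]
rod [ 0.839 -0.085  0.012]
rod sc [ 0.781 -0.091  0.012]
rod sc [ 0.874 -0.04   0.012]
```

Call:
{"fn": "servo_tool", "kwargs": {"targets": [[0,-0.0275,0.0505,0,0,0,0.088],[0,-0.0275,0.0505,0,0,0,0.088],[0,-0.0275,0.0505,0,0,0,0.088],[0,-0.0275,0.0505,0,0,0,0.088],[0,-0.0275,0.0505,0,0,0,0.088]]}}

```text
t: 0.72
ee_pos: [0.4304, 0.3402, 0.2385]
ee_rot: [-110.2, 90.0, -134.3]
ft_force: [0.7, 0.4, 0.0]
opening: 0.0876
```

Call:
{"fn": "servo_tool", "kwargs": {"targets": [[0,-0.0275,0.0505,0,0,0,0.088],[0,-0.0275,0.0505,0,0,0,0.088],[0,-0.049,0.021,0,0,0,0.088],[0,-0.049,0.021,0,0,0,0.088],[0,-0.049,0.021,0,0,0,0.088]]}}

```text
t: 1.35
ee_pos: [0.4965, 0.0887, 0.2385]
ee_rot: [-138.4, 90.0, -162.5]
ft_force: [1.0, -0.3, -0.3]
opening: 0.0879
```

Call:
{"fn": "servo_tool", "kwargs": {"targets": [[0,-0.049,0.021,0,0,0,0.088],[0,-0.049,0.021,0,0,0,0.088],[0,-0.049,0.021,0,0,0,0.088],[0,-0.049,0.021,0,0,0,0.088],[0,-0.049,0.021,0,0,0,0.088]]}}

```text
t: 1.98
ee_pos: [0.4922, -0.1777, 0.2385]
ee_rot: [158.3, 90.0, 134.2]
ft_force: [0.5, -0.1, 1.2]
opening: 0.0878
```

Call:
{"fn": "servo_tool", "kwargs": {"targets": [[0,0,0,0.178,0,0,0.088],[0,0,0,0.178,0,0,0.088],[0,0,0,0.178,0,0,0.088],[0,0,0,0.178,0,0,0.088],[0,0,0,0.178,0,0,0.088]]}}

```text
t: 2.6
ee_pos: [0.4923, -0.1759, 0.2384]
ee_rot: [-129.9, 90.0, 154.6]
ft_force: [-0.9, 0.8, -0.5]
opening: 0.0877
```

Call:
{"fn": "servo_tool", "kwargs": {"targets": [[0,0,0,0.178,0,0,0.088],[0,0,0,0.178,0,0,0.088],[0,0,0,0.178,0,0,0.088],[0,0,0,0.178,0,0,0.088],[0,0,0,0.178,0,0,0.088]]}}

```text
t: 3.22
ee_pos: [0.4923, -0.1758, 0.2384]
ee_rot: [-82.8, 90.0, 150.8]
ft_force: [-0.5, 0.7, 0.0]
opening: 0.0881
```

Call:
{"fn": "servo_tool", "kwargs": {"targets": [[0,0,0,0.178,0,0,0.088],[0,0,0,0.178,0,0,0.088],[0,0,0,0,0,0,0.088]]}}

```text
t: 3.6
ee_pos: [0.4924, -0.1758, 0.2384]
ee_rot: [-23.6, 89.9, -169.9]
ft_force: [-0.1, 0.2, -0.2]
opening: 0.0877
```

Run:
```python
from h import *
to([.494,-.2305,.12],-57)
```

```text
t 3.6 pos [ 0.4924 -0.1758  0.2384] jaw -56.37 j1,j7 [  2.2 -24.6] F [-0.1  0.2 -0.2] M [-0.02  0.11  0.04] open 0.0877
 shift(tool) [0.1184 0.0465 0.0288] turn [0.011  0.0009 0.0004] world d [ 0.0016 -0.0547 -0.1184]
 shift(tool) [0.1184 0.0465 0.0288] turn [-3.1306e+00 -6.0000e-04  1.4000e-03] world d [ 0.0016 -0.0547 -0.1184]
```

Call:
{"fn": "servo_tool", "kwargs": {"targets": [[0,0.0465,0.029,0.01,0,0,0.088],[0.05,0,0,0,0,0,0.088],[0.05,0,0,0,0,0,0.088],[0,0,0,0,0,0,0.088]]}}

```text
t: 4.1
ee_pos: [0.4916, -0.2295, 0.1359]
ee_rot: [-62.7, 89.5, 150.4]
ft_force: [0.3, 0.5, 0.1]
opening: 0.0881
```

Run:
```python
from h import *
to([.494,-.2305,.068],-57)
g=viewer.grab_frame("scene"); save(g,"sc1.png",5,(120,90,260,190))
```

```text
t 4.1 pos [ 0.4916 -0.2295  0.1359] jaw -56.92 j1,j7 [ 11.5 -16.7] F [0.3 0.5 0.1] M [ 0.    0.09 -0.01] open 0.0881
 shift(tool) [ 0.0679  0.0027 -0.0017] turn [0.0014 0.0036 0.007 ] world d [ 0.0024 -0.001  -0.0679]
 shift(tool) [ 0.0679  0.0027 -0.0017] turn [-3.1401 -0.0111  0.0057] world d [ 0.0024 -0.001  -0.0679]
```

View pics/sc1.png

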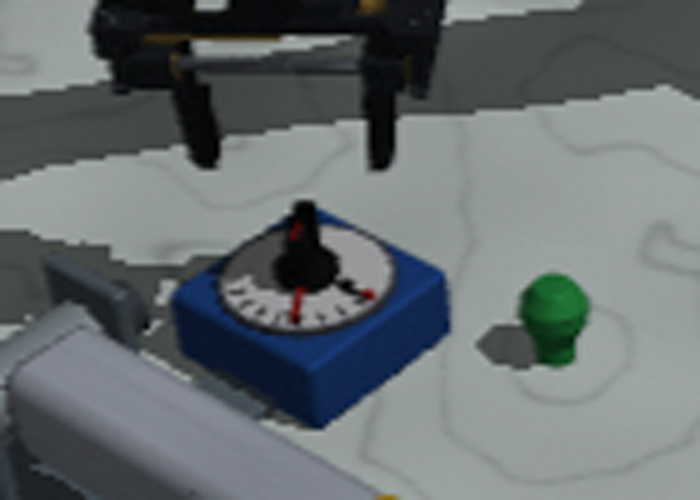

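The open fingertips, at (205,160) and (380,160), sit either side of the bar at (305,225). I'll descend and grip.

Call:
{"fn": "servo_tool", "kwargs": {"targets": [[0.034,0.0025,-0.0015,0,0,0,0.088],[0.034,0,0,0,0,0,0.088],[0,0,0,0,0,0,0.088]]}}

```text
t: 4.53
ee_pos: [0.4968, -0.2319, 0.0712]
ee_rot: [-95.7, 90.0, 117.4]
ft_force: [0.3, -1.2, 0.2]
opening: 0.088
```

Call:
{"fn": "servo_tool", "kwargs": {"newtons": 10, "targets": [[0,0,0,0,0,0,0.0],[0,0,0,0,0,0,0.0],[0,0,0,0,0,0,0.0],[0,0,0,0,0,0,0.0],[0,0,0,0,0,0,0.0]]}}

```text
t: 5.15
ee_pos: [0.4967, -0.2321, 0.0708]
ee_rot: [158.2, 90.0, 11.1]
ft_force: [0.4, 0.0, -0.2]
opening: 0.0399
```

Run:
```python
from h import *
to([.494,-.2305,.068],-57)
g=viewer.grab_frame("scene"); save(g,"sc2.png",5,(120,90,260,190))
```

```text
t 5.15 pos [ 0.4967 -0.2321  0.0708] jaw -57.07 j1,j7 [ 13.8 -14.9] F [ 0.4  0.  -0.2] M [-0.03  0.11  0.03] open 0.0399
 shift(tool) [ 0.0028 -0.0028  0.0014] turn [ 3.1404e+00 -1.0000e-04  2.0000e-04] world d [-0.0027  0.0016 -0.0028]
 shift(tool) [ 0.0028 -0.0028  0.0014] turn [-0.0012 -0.0001 -0.    ] world d [-0.0027  0.0016 -0.0028]
```

View pics/sc2.png

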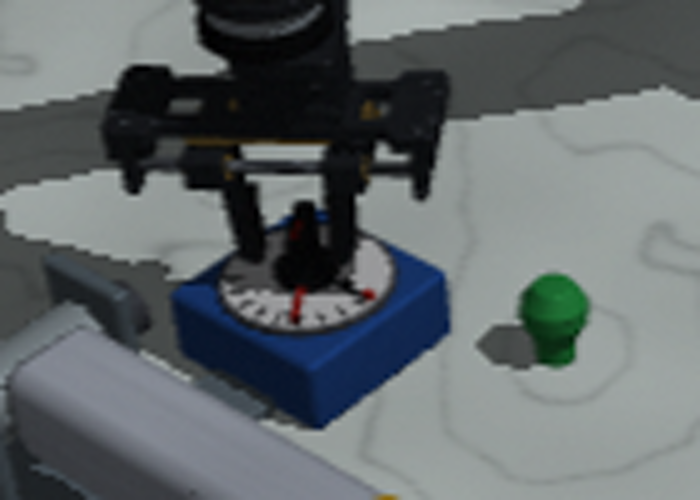

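The fingers are still closing around the bar, so I'll trim the position at the same time.

Call:
{"fn": "servo_tool", "kwargs": {"targets": [[0.002,-0.002,0.001,0,0,0,0.0],[0,0,0,0,0,0,0.0],[0,0,0,0,0,0,0.0],[0,0,0,0,0,0,0.0],[0,0,0,0,0,0,0.0]]}}

```text
t: 5.82
ee_pos: [0.4942, -0.2305, 0.0685]
ee_rot: [-71.6, 89.9, 141.3]
ft_force: [-1.6, 1.8, -2.0]
opening: 0.0142
```

Run:
```python
from h import *
to([.494,-.2305,.068],8)
```

```text
t 5.83 pos [ 0.4942 -0.2305  0.0685] jaw -57.05 j1,j7 [ 13.9 -14.8] F [-1.6  1.8 -2. ] M [0.17 0.4  0.01] open 0.0142
 shift(tool) [ 0.0005 -0.0001  0.0002] turn [2.0062e+00 1.6000e-03 4.0000e-04] world d [-0.0002 -0.     -0.0005]
 shift(tool) [ 0.0005 -0.0001  0.0002] turn [-1.1354e+00 -4.0000e-04  1.4000e-03] world d [-0.0002 -0.     -0.0005]
```

Call:
{"fn": "servo_tool", "kwargs": {"targets": [[0,0,0,-0.15,0,0,0.0],[0,0,0,-0.15,0,0,0.0],[0,0,0,-0.15,0,0,0.0],[0,0,0,-0.15,0,0,0.0],[0,0,0,-0.15,0,0,0.0]]}}

```text
t: 6.45
ee_pos: [0.4939, -0.2303, 0.0685]
ee_rot: [-110.6, 89.9, 145.6]
ft_force: [-2.7, 2.4, -0.8]
opening: 0.0137
```

Call:
{"fn": "servo_tool", "kwargs": {"targets": [[0,0,0,-0.15,0,0,0.0],[0,0,0,-0.1,0,0,0.0],[0,0,0,0,0,0,0.0]]}}

```text
t: 6.82
ee_pos: [0.4938, -0.2305, 0.0685]
ee_rot: [-123.8, 89.9, 146.4]
ft_force: [-2.6, 2.2, -0.7]
opening: 0.014
```

Run:
```python
from h import *
to([.494,-.2305,.068],8)
for n,c in(("scene",(120,90,260,190)),("top",(345,200,410,255))):
    g=viewer.grab_frame(n); save(g,n+"3.png",5,c)
```

```text
t 6.83 pos [ 0.4938 -0.2305  0.0685] jaw 0.13 j1,j7 [20.8 18.5] F [-2.6  2.2 -0.7] M [ 0.36  0.59 -0.21] open 0.014
 shift(tool) [ 0.0005  0.0002 -0.    ] turn [3.0042e+00 2.6000e-03 2.0000e-03] world d [ 0.0002  0.     -0.0005]
 shift(tool) [ 0.0005  0.0002 -0.    ] turn [-0.1374 -0.0013  0.0017] world d [ 0.0002  0.     -0.0005]
```

View pics/scene3.png

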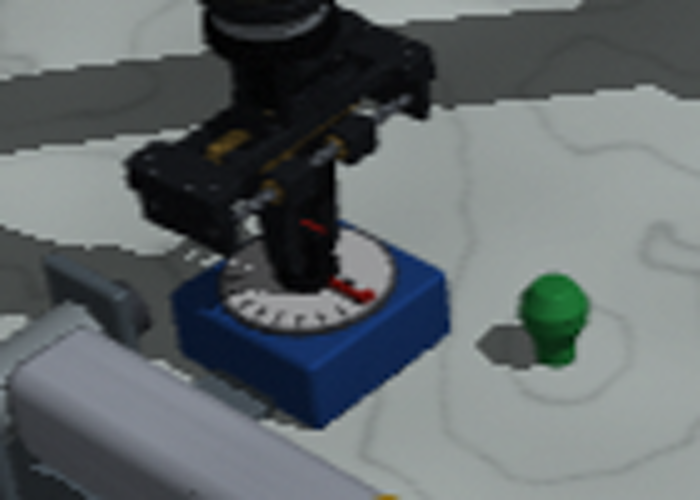

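The red pointer now lies almost on the zero mark (370,298), and the turning moment is rising. I'll nudge it a little further to be sure it reaches the stop.

Call:
{"fn": "servo_tool", "kwargs": {"targets": [[0,0,0,-0.05,0,0,0.0],[0,0,0,-0.04,0,0,0.0],[0,0,0,0,0,0,0.0]]}}

```text
t: 7.3
ee_pos: [0.4938, -0.2304, 0.0685]
ee_rot: [-125.1, 89.9, 150.3]
ft_force: [-3.0, 3.2, -0.1]
opening: 0.0157
```

Run:
```python
from h import *
to([.494,-.2305,.068],8)
```

```text
t 7.3 pos [ 0.4938 -0.2304  0.0685] jaw 5.45 j1,j7 [21.4 21.5] F [-3.   3.2 -0.1] M [ 0.59  0.9  -0.36] open 0.0157
 shift(tool) [0.0005 0.0002 0.0001] turn [3.0971e+00 2.7000e-03 2.0000e-03] world d [ 0.0002 -0.0001 -0.0005]
 shift(tool) [0.0005 0.0002 0.0001] turn [-0.0445 -0.0013  0.0017] world d [ 0.0002 -0.0001 -0.0005]
```

The jaw is being forced wider and the moment is up to -0.36 N m, so the knob is on its stop. Now I'll release and lift.

Call:
{"fn": "servo_tool", "kwargs": {"targets": [[0,0,0,0,0,0,0.07],[0,0,0,0,0,0,0.07],[0,0,0,0,0,0,0.07],[0,0,0,0,0,0,0.07],[0,0,0,0,0,0,0.07]]}}

```text
t: 7.92
ee_pos: [0.4949, -0.231, 0.0687]
ee_rot: [70.5, 90.0, -14.1]
ft_force: [-0.5, 0.1, 0.2]
opening: 0.0638
```

Call:
{"fn": "servo_tool", "kwargs": {"targets": [[-0.05,0,0,0,0,0,0.07],[-0.05,0,0,0,0,0,0.07],[-0.05,0,0,0,0,0,0.07],[0,0,0,0,0,0,0.07]]}}

```text
t: 8.43
ee_pos: [0.4971, -0.232, 0.2224]
ee_rot: [63.5, 89.5, -21.1]
ft_force: [0.3, -0.4, -0.8]
opening: 0.0699
```

Run:
```python
from h import *
to([.489,.2755,.2],95.4)
for n,c in(("scene",(120,90,260,190)),("top",(345,200,410,255))):
    g=viewer.grab_frame(n); save(g,n+"4.png",5,c)
```

```text
t 8.43 pos [ 0.4971 -0.232   0.2224] jaw 5.37 j1,j7 [22.2 22.7] F [ 0.3 -0.4 -0.8] M [-0.09  0.05 -0.03] open 0.0699
 shift(tool) [ 0.0208  0.0393 -0.5061] turn [ 1.5702 -0.003  -0.0089] world d [-0.0081  0.5075 -0.0224]
 shift(tool) [ 0.0208  0.0393 -0.5061] turn [-1.5714  0.0089 -0.003 ] world d [-0.0081  0.5075 -0.0224]
```

View pics/scene4.png

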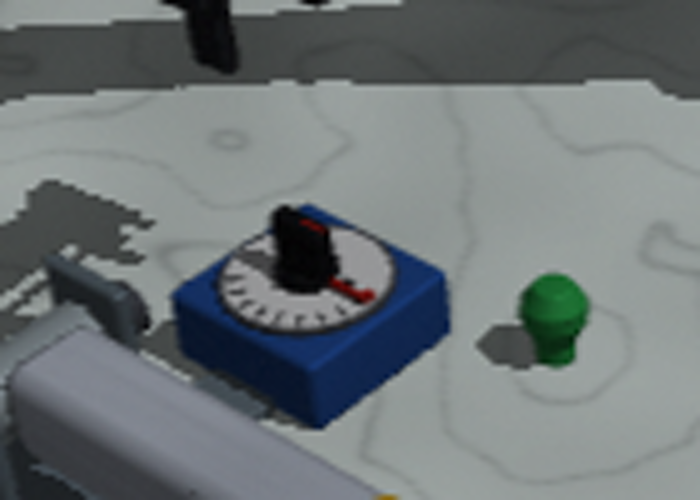

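View pics/top4.png

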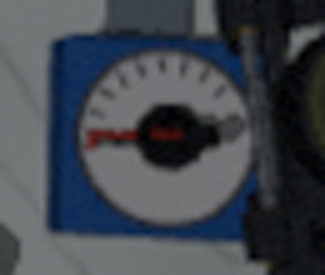

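The dial is at zero: the red pointer covers the zero mark at (88,137) in the top crop and (370,296) in the scene crop. Next is the jack.

Call:
{"fn": "servo_tool", "kwargs": {"targets": [[0.002,0.0044,-0.056,0,0,0,0.08],[0.002,0.0044,-0.056,0,0,0,0.08],[0.002,0.0044,-0.056,0,0,0,0.08],[0.002,0.0044,-0.056,0,0,0,0.08],[0.002,0.0044,-0.056,0,0,0,0.08]]}}

```text
t: 9.15
ee_pos: [0.4891, 0.0514, 0.207]
ee_rot: [-83.8, 89.8, -168.4]
ft_force: [1.1, -0.2, -0.1]
opening: 0.0799
```

Call:
{"fn": "servo_tool", "kwargs": {"targets": [[0.002,0.0044,-0.056,0,0,0,0.08],[0.002,0.0044,-0.056,0,0,0,0.08],[0.002,0.0044,-0.056,0,0,0,0.08],[0.002,0.0044,-0.056,0,0,0,0.08],[0,0,0,-0.175,0,0,0.08]]}}

```text
t: 9.78
ee_pos: [0.484, 0.2812, 0.1984]
ee_rot: [-135.9, 89.8, 150.3]
ft_force: [-0.4, -0.8, 0.0]
opening: 0.0801
```

Call:
{"fn": "servo_tool", "kwargs": {"targets": [[0,0,0,-0.175,0,0,0.08],[0,0,0,-0.175,0,0,0.08],[0,0,0,-0.175,0,0,0.08],[0,0,0,-0.175,0,0,0.08],[0,0,0,-0.175,0,0,0.08]]}}

```text
t: 10.4
ee_pos: [0.4857, 0.2739, 0.1987]
ee_rot: [-127.5, 89.8, -151.6]
ft_force: [0.9, -0.8, -0.8]
opening: 0.08
```

Call:
{"fn": "servo_tool", "kwargs": {"targets": [[0,0,0,-0.175,0,0,0.08],[0,0,0,-0.175,0,0,0.08],[0,0,0,-0.17,0,0,0.08],[0,0,0,0,0,0,0.08]]}}

```text
t: 10.9
ee_pos: [0.4859, 0.2739, 0.1989]
ee_rot: [-169.5, 89.8, -164.2]
ft_force: [-0.9, -0.2, -0.6]
opening: 0.0802
```

Run:
```python
from h import *
to([.489,.2755,.1],95.4)
```

```text
t 10.9 pos [0.4859 0.2739 0.1989] jaw 95.24 j1,j7 [-19.8  39.7] F [-0.9 -0.2 -0.6] M [ 0.08  0.01 -0.04] open 0.0802
 shift(tool) [0.0989 0.0014 0.0036] turn [3.1389e+00 1.0000e-03 5.6000e-03] world d [ 0.0031  0.0016 -0.0989]
 shift(tool) [0.0989 0.0014 0.0036] turn [-0.0027 -0.0036  0.0007] world d [ 0.0031  0.0016 -0.0989]
```

Call:
{"fn": "servo_tool", "kwargs": {"targets": [[0.05,0.0015,0.0035,0,-0.0035,0,0.08],[0.049,0,0,0,0,0,0.08],[0,0,0,0,0,0,0.08]]}}

```text
t: 11.28
ee_pos: [0.4876, 0.2745, 0.0982]
ee_rot: [-131.5, 89.6, -126.3]
ft_force: [0.6, 0.1, -0.2]
opening: 0.0801
```

Run:
```python
from h import *
to([.489,.2755,.032],95.4)
for n,c in(("scene",(280,130,390,280)),):
    g=viewer.grab_frame(n); save(g,n+"5.png",4,c)
```

```text
t 11.28 pos [0.4876 0.2745 0.0982] jaw 95.24 j1,j7 [-23.3  34.7] F [ 0.6  0.1 -0.2] M [0.05 0.01 0.02] open 0.0801
 shift(tool) [0.0662 0.0012 0.0018] turn [3.1388 0.0073 0.0065] world d [ 0.0014  0.001  -0.0662]
 shift(tool) [0.0662 0.0012 0.0018] turn [-0.0028 -0.0041  0.0046] world d [ 0.0014  0.001  -0.0662]
```

View pics/scene5.png

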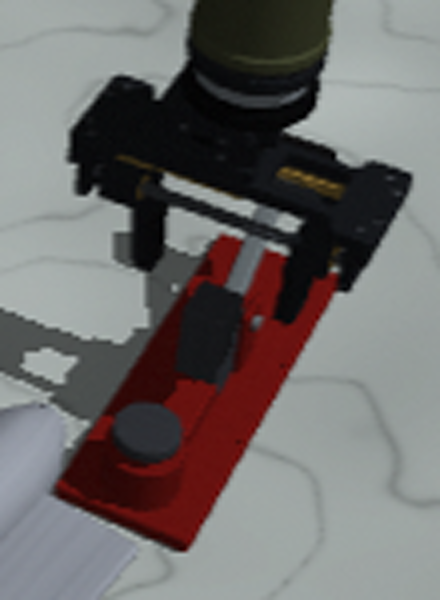

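The fingertips, at (150,265) and (290,320), straddle the carry block at (210,330). I'll lower and grip it.

Call:
{"fn": "servo_tool", "kwargs": {"targets": [[0.033,0.001,0.001,0,-0.004,0.0045,0.08],[0.032,0,0,0,0,0,0.08],[0,0,0,0,0,0,0.08]]}}

```text
t: 11.7
ee_pos: [0.4915, 0.2777, 0.037]
ee_rot: [29.3, 89.5, 34.6]
ft_force: [-0.3, 0.3, 0.3]
opening: 0.0795
```

Call:
{"fn": "servo_tool", "kwargs": {"newtons": 40, "targets": [[0,0,0,0,0,0,0.0],[0,0,0,0,0,0,0.0],[0,0,0,0,0,0,0.0],[0,0,0,0,0,0,0.0],[0,0,0,0,0,0,0.0]]}}

```text
t: 12.32
ee_pos: [0.4917, 0.2764, 0.0369]
ee_rot: [16.7, 89.6, 22.0]
ft_force: [1.4, -5.6, 4.2]
opening: 0.032
```

Call:
{"fn": "servo_tool", "kwargs": {"targets": [[0,0,0,0,0,0,0.0],[0,0,0,0,0,0,0.0],[0,0,0,0,0,0,0.0]]}}

```text
t: 12.7
ee_pos: [0.4919, 0.2754, 0.0368]
ee_rot: [7.0, 89.6, 12.2]
ft_force: [0.5, -5.2, 5.4]
opening: 0.0298
```

Run:
```python
from h import *
to([.489,.2755,.032],95.4)
```

```text
t 12.7 pos [0.4919 0.2754 0.0368] jaw 95.28 j1,j7 [-25.7  31.7] F [ 0.5 -5.2  5.4] M [-1.3  -0.13  0.23] open 0.0298
 shift(tool) [ 0.0048  0.0004 -0.0029] turn [ 3.1395e+00 -1.3000e-03 -1.1000e-02] world d [-0.0029  0.0001 -0.0048]
 shift(tool) [ 0.0048  0.0004 -0.0029] turn [-0.0021  0.007  -0.0009] world d [-0.0029  0.0001 -0.0048]
```

Call:
{"fn": "servo_tool", "kwargs": {"targets": [[-0.01,0,0,0,0,0,0.0],[-0.01,0,0,0,0,0,0.0],[0,0,0,0,0,0,0.0]]}}

```text
t: 13.08
ee_pos: [0.4916, 0.2786, 0.0573]
ee_rot: [37.6, 89.4, 42.9]
ft_force: [0.5, 0.5, -8.3]
opening: 0.0296
```

Run:
```python
from h import *
to([.489,.015,.055],87.8)
for n,c in(("scene",(280,130,390,280)),("top",(170,170,260,290))):
    g=viewer.grab_frame(n); save(g,n+"6.png",4,c)
    c=cloud(g)
    m=(c[...,2]>.065)&(c[...,2]<.1)&(abs(c[...,0]-.585)<.03)&(abs(c[...,1]-.285)<.03)
    P=c[m];print(n,"saddle cloud",P.mean(0).round(4),P.min(0).round(3),P.max(0).round(3),len(P), np.median(P[:,2]))
```

```text
t 13.07 pos [0.4916 0.2786 0.0573] jaw 95.37 j1,j7 [-24.9  32.6] F [ 0.5  0.5 -8.3] M [ 0.01  0.   -0.02] open 0.0296
 shift(tool) [ 0.0004 -0.2622 -0.0273] turn [ 0.1321  0.008  -0.007 ] world d [-0.0026 -0.2636 -0.0023]
 shift(tool) [ 0.0004 -0.2622 -0.0273] turn [-3.0095  0.0106  0.012 ] world d [-0.0026 -0.2636 -0.0023]
scene saddle cloud [0.5882 0.2888 0.0779] [0.563 0.264 0.065] [0.608 0.311 0.087] 298 0.0813060514345677
top saddle cloud [0.5795 0.2869 0.0794] [0.557 0.264 0.065] [0.605 0.312 0.087] 198 0.08163231684266836
```

View pics/scene6.png

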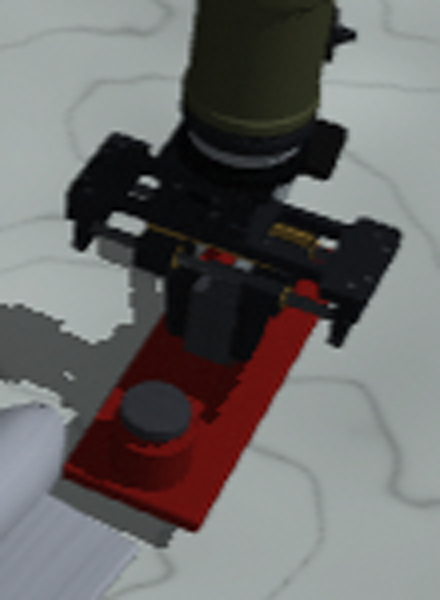

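The jack is held level: the saddle disc is at crop (155,410) and its measured height of 0.0815 m fits a 20 mm lift. Next I carry it along -y and turn it to square up with the leg.

Call:
{"fn": "servo_tool", "kwargs": {"targets": [[0,-0.03,-0.007,0,0,0,0.0],[0,-0.045,-0.005,0,0,0,0.0],[0,-0.05,-0.005,0,0,0,0.0],[0,-0.05,-0.005,0,0,0,0.0],[0,-0.045,-0.005,0,0,0,0.0]]}}

```text
t: 13.8
ee_pos: [0.4852, 0.0543, 0.0553]
ee_rot: [29.0, 89.5, 34.4]
ft_force: [0.8, 0.9, -8.2]
opening: 0.0298
```

Call:
{"fn": "servo_tool", "kwargs": {"targets": [[0,-0.03,0,0,0,0,0.0],[0,-0.012,0,0.066,0,0,0.0],[0,0,0,0.066,0.008,-0.007,0.0],[0,0,0,0,0,0,0.0]]}}

```text
t: 14.3
ee_pos: [0.4897, 0.017, 0.0554]
ee_rot: [69.0, 90.0, 66.9]
ft_force: [0.4, -0.4, -7.0]
opening: 0.0295
```

Run:
```python
from h import *
to([.53,.015,.041],87.8)
for n,c in(("scene",(180,130,330,280)),("top",(260,130,360,280))):
    g=viewer.grab_frame(n); save(g,n+"7.png",4,c)
    c=cloud(g)
    m=(c[...,2]>.072)&(c[...,2]<.1)&(abs(c[...,0]-.58)<.03)&(abs(c[...,1]-.012)<.03)
    P=c[m];print(n,"saddle cloud",P.mean(0).round(4),P.min(0).round(3),P.max(0).round(3),len(P), np.median(P[:,2]))
```

```text
t 14.3 pos [0.4897 0.017  0.0554] jaw 87.9 j1,j7 [ 0.  43.1] F [ 0.4 -0.4 -7. ] M [ 0.1  -0.   -0.02] open 0.0295
 shift(tool) [ 0.0144 -0.0005  0.0404] turn [ 0.0018  0.0003 -0.0008] world d [ 0.0403 -0.002  -0.0144]
 shift(tool) [ 0.0144 -0.0005  0.0404] turn [-3.1398e+00  1.2000e-03  5.0000e-04] world d [ 0.0403 -0.002  -0.0144]
scene saddle cloud [0.5836 0.0156 0.0793] [ 0.561 -0.008  0.073] [0.603 0.035 0.084] 159 0.07938179921842037
top saddle cloud [0.5803 0.0182 0.0801] [ 0.559 -0.004  0.075] [0.598 0.035 0.087] 134 0.0799692596703252
```

View pics/scene7.png

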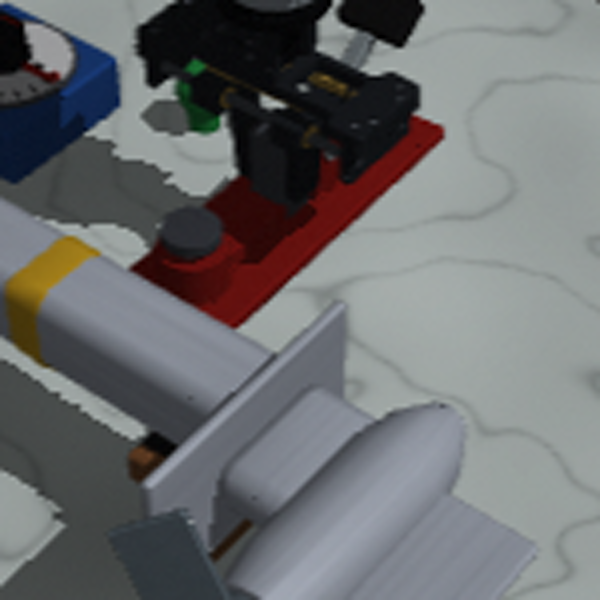

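View pics/top7.png

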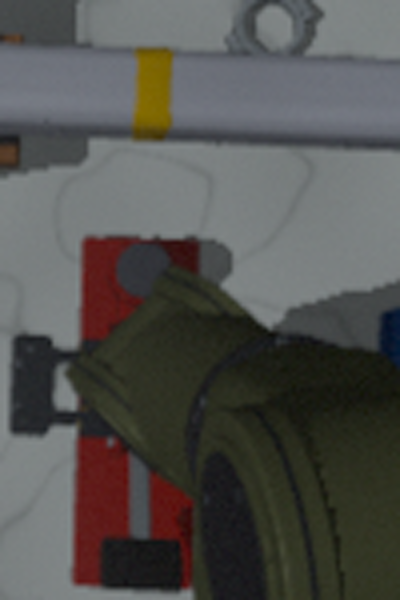

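The jack is square to the leg, with its saddle at scene crop (190,230) and top crop (143,268), and the band at top crop (153,92). Both cameras agree on the remaining travel, about 122 mm along tool z and nothing along tool y. I'll lower to about 4 mm above the bench and slide it in.

Call:
{"fn": "servo_tool", "kwargs": {"targets": [[0.0145,0,0,0,0,0,0.0],[0,0,0,0,0,0,0.0]]}}

```text
t: 14.65
ee_pos: [0.4884, 0.0152, 0.0403]
ee_rot: [-145.3, 89.8, -147.4]
ft_force: [-1.2, -0.1, -8.1]
opening: 0.0296
```

Call:
{"fn": "servo_tool", "kwargs": {"targets": [[0,0,0.015,0,0,0,0.0],[0,0,0.02,0,0,0,0.0],[0,0,0.02,0,0,0,0.0],[0,0,0.01,0,0,0,0.0],[0,0,0,0,0,0,0.0]]}}

```text
t: 15.28
ee_pos: [0.5541, 0.0118, 0.0409]
ee_rot: [-113.2, 89.9, -115.4]
ft_force: [0.1, 0.1, -8.4]
opening: 0.0299
```

Run:
```python
from h import *
to([.6114,.0125,.0408],87.8)
```

```text
t 15.28 pos [0.5541 0.0118 0.0409] jaw 87.77 j1,j7 [ 4.1 47.7] F [ 0.1  0.1 -8.4] M [ 0.01  0.01 -0.01] open 0.0299
 shift(tool) [0.     0.0029 0.0573] turn [3.1411e+00 2.4000e-03 1.0000e-03] world d [ 0.0573  0.0007 -0.0001]
 shift(tool) [0.     0.0029 0.0573] turn [-0.0005 -0.0006  0.0015] world d [ 0.0573  0.0007 -0.0001]
```

Call:
{"fn": "servo_tool", "kwargs": {"targets": [[0,0.001,0.015,0,0,0,0.0],[0,0.001,0.02,0,0,0,0.0],[0,0.001,0.015,0,0,0,0.0],[0,0,0.007,0,0,0,0.0],[0,0,0,0,0,0,0.0]]}}

```text
t: 15.9
ee_pos: [0.61, 0.0123, 0.0404]
ee_rot: [-136.1, 89.8, -138.3]
ft_force: [-0.1, 0.3, -7.4]
opening: 0.0295
```

Run:
```python
from h import *
to([.6114,.0125,.0368],87.8)
for n,c in(("scene",(160,100,330,250)),("top",(250,120,360,270))):
    g=viewer.grab_frame(n); save(g,n+"8.png",4,c)
```

```text
t 15.9 pos [0.61   0.0123 0.0404] jaw 87.79 j1,j7 [ 6.  52.3] F [-0.1  0.3 -7.4] M [0.02 0.04 0.05] open 0.0295
 shift(tool) [0.0036 0.0002 0.0014] turn [3.1414 0.0036 0.0037] world d [ 0.0014  0.0002 -0.0036]
 shift(tool) [0.0036 0.0002 0.0014] turn [-0.0002 -0.0024  0.0023] world d [ 0.0014  0.0002 -0.0036]
```

View pics/scene8.png

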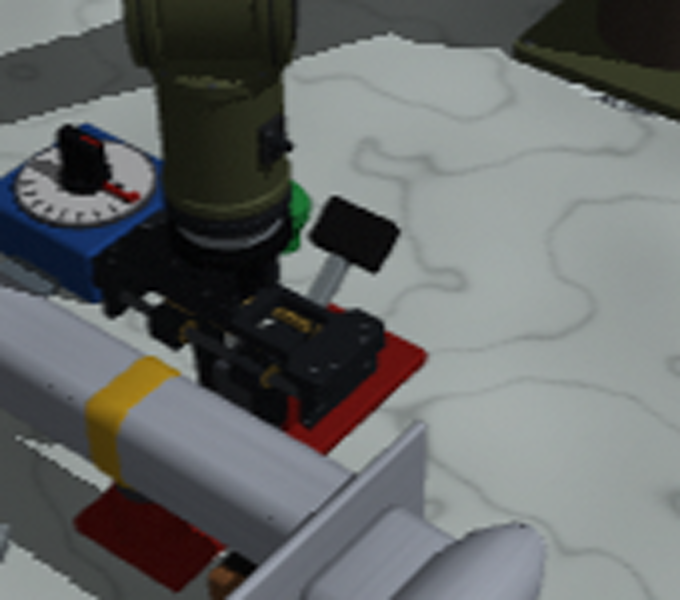

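View pics/top8.png

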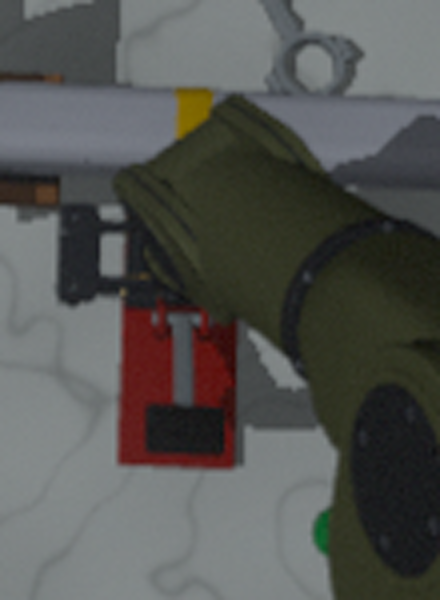

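The plate shows on both sides beneath the leg and the saddle edge sits under the band at scene crop (130,490). I'll lower it to the bench and release.

Call:
{"fn": "servo_tool", "kwargs": {"targets": [[0.002,0,0.0015,0,0,0,0.0],[0.002,0,0,0,0,0,0.0],[0,0,0,0,0,0,0.0],[0,0,0,0,0,0,0.0]]}}

```text
t: 16.5
ee_pos: [0.6121, 0.0124, 0.037]
ee_rot: [-124.5, 89.9, -126.7]
ft_force: [-4.0, -0.5, -1.5]
opening: 0.0294
```

Call:
{"fn": "servo_tool", "kwargs": {"targets": [[0,0,0,0,0,0,0.05],[0,0,0,0,0,0,0.05],[0,0,0,0,0,0,0.05],[0,0,0,0,0,0,0.05]]}}

```text
t: 17.0
ee_pos: [0.6128, 0.0124, 0.0368]
ee_rot: [-102.3, 89.9, -104.5]
ft_force: [0.8, -0.4, 0.3]
opening: 0.05
```

Run:
```python
from h import *
to([.49,.015,.17],87.8)
```

```text
t 17.0 pos [0.6128 0.0124 0.0368] jaw 87.78 j1,j7 [ 5.9 52.2] F [ 0.8 -0.4  0.3] M [ 0.04 -0.02  0.02] open 0.05
 shift(tool) [-0.1331 -0.0024 -0.1228] turn [3.1412e+00 2.5000e-03 6.0000e-04] world d [-0.1228  0.0026  0.1332]
 shift(tool) [-0.1331 -0.0024 -0.1228] turn [-0.0004 -0.0004  0.0016] world d [-0.1228  0.0026  0.1332]
```

Call:
{"fn": "servo_tool", "kwargs": {"targets": [[-0.045,0,-0.001,0,0,0,0.05],[-0.05,0,0,0,0,0,0.05],[-0.05,0,-0.02,0,0,0,0.0],[0,-0.0,-0.05,0,0,0,0.0],[0,0,-0.05,0,0,0,0.0]]}}

```text
t: 17.62
ee_pos: [0.4909, 0.0175, 0.1826]
ee_rot: [-39.2, 89.9, -41.5]
ft_force: [-0.5, 0.1, -0.1]
opening: 0.0222
```

Call:
{"fn": "servo_tool", "kwargs": {"targets": [[-0.03,0,0,0,0,0,0.0],[0,0,0,0,0,0,0.0]]}}

```text
t: 17.88
ee_pos: [0.4927, 0.0177, 0.2135]
ee_rot: [-19.1, 89.8, -21.3]
ft_force: [1.1, -0.0, 0.0]
opening: 0.0022
```

Run:
```python
from h import *
to([.49,.015,.17],87.8)
for n,c in(("scene",(160,100,330,250)),("top",(250,120,360,270))):
    g=viewer.grab_frame(n); save(g,n+"9.png",4,c); np.save(n+"9.npy",g,allow_pickle=True)
```

```text
t 17.88 pos [0.4927 0.0177 0.2135] jaw 87.79 j1,j7 [11.  53.4] F [ 1.1 -0.   0. ] M [ 0.05 -0.05  0.01] open 0.0022
 shift(tool) [ 0.0435 -0.0028 -0.0028] turn [ 3.1414e+00  1.8000e-03 -5.1000e-03] world d [-0.0027 -0.0027 -0.0435]
 shift(tool) [ 0.0435 -0.0028 -0.0028] turn [-0.0002  0.0033  0.0011] world d [-0.0027 -0.0027 -0.0435]
```

View pics/scene9.png

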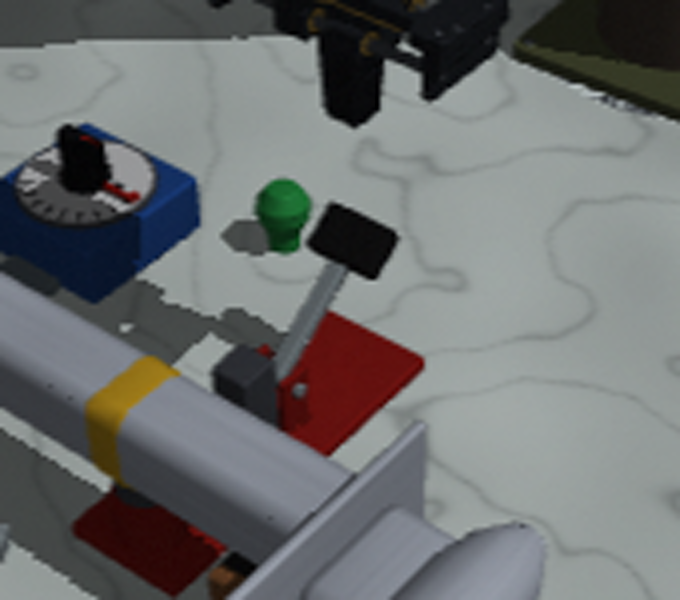

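View pics/top9.png

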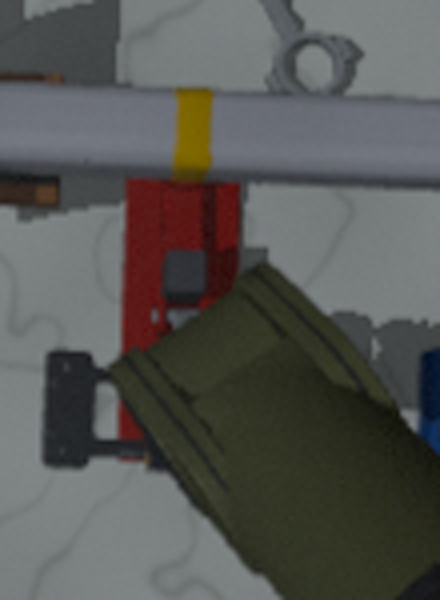

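Run:
```python
from h import *
f=np.load("top9.npy",allow_pickle=True).item(); g=np.load("scene9.npy",allow_pickle=True).item()
T=lambda x,y,z:ray(f,250+x/4-.4,120+y/4-.4,z).round(4); S=lambda x,y,z:ray(g,160+x/4-.4,100+y/4-.4,z).round(4)
print("top block",T(183,271,.085),"band near/far mid",T(194,180,.14),T(195,91,.14), "plate sides", T(126,230,.012),T(243,230,.012))
print("scene plate far corners",S(74,526,.012),S(173,593,.012),"rear corner",S(424,362,.012),S(325,312,.012),"band",S(150,357,.14),S(180,376,.14),S(88,400,.14),S(122,423,.14))
print("block sc",S(246,362,.085),"pad corners sc",[S(*p,.118) for p in((335,204),(398,240),(372,278),(308,245))])
for n,F in(("sc",g),("top",f)):
    c=cloud(F)
    m=(c[...,2]>.079)&(c[...,2]<.09)&(abs(c[...,0]-.608)<.035)&(abs(c[...,1]-.015)<.035)
    P=c[m];print(n,"block",P.mean(0).round(4),P.min(0).round(3),P.max(0).round(3),len(P))
    m=(c[...,2]>.095)&(c[...,2]<.135)&(abs(c[...,0]-.495)<.04)&(abs(c[...,1]-.018)<.045)
    P=c[m]
    if len(P): print(n,"hpad",P.mean(0).round(4),P.min(0).round(3),P.max(0).round(3),len(P))
```

```text
top block [0.6079 0.0162 0.085 ] band near/far mid [0.6653 0.0115 0.14  ] [0.7295 0.0104 0.14  ] plate sides [0.65   0.0562 0.012 ] [ 0.6501 -0.0353  0.012 ]
scene plate far corners [ 0.7307 -0.033   0.012 ] [0.7367 0.0547 0.012 ] rear corner [0.4747 0.0635 0.012 ] [ 0.4721 -0.0248  0.012 ] band [0.6798 0.0023 0.14  ] [0.6821 0.0278 0.14  ] [ 0.729  -0.0032  0.14  ] [0.7319 0.0258 0.14  ]
block sc [0.6055 0.0132 0.085 ] pad corners sc [array([ 0.474 , -0.0117,  0.118 ]), array([0.4811, 0.0454, 0.118 ]), array([0.5226, 0.0539, 0.118 ]), array([ 5.196e-01, -3.000e-04,  1.180e-01])]
sc block [0.6111 0.0135 0.0846] [ 0.592 -0.003  0.079] [0.626 0.028 0.089] 110
sc hpad [0.4995 0.0194 0.1145] [ 0.477 -0.012  0.095] [0.525 0.045 0.128] 300
top block [0.6066 0.0149 0.0846] [ 0.591 -0.001  0.079] [0.622 0.029 0.089] 108
```

Both cameras put the saddle within about 2 mm of the pad centre, with the plate flat and the handle up. The push pad is at roughly (0.499, 0.019, 0.115). I'll bring the closed fingertips down onto it.

Call:
{"fn": "servo_tool", "kwargs": {"newtons": 20, "targets": [[0.04,0.002,0.003,0,0.003,0,0.0],[0.035,0,0,0,0,0,0.0],[0.005,0,0,0,0,0,0.0],[0,0,0,0,0,0,0.0]]}}

```text
t: 18.48
ee_pos: [0.4949, 0.0193, 0.1317]
ee_rot: [-158.8, 89.7, -161.0]
ft_force: [0.0, -0.2, 0.3]
opening: 0.0004
```

Run:
```python
from h import *
to([.497,.0195,.120],87.8)
g=viewer.grab_frame("scene"); save(g,"scene10.png",4,(160,100,330,250))
```

```text
t 18.48 pos [0.4949 0.0193 0.1317] jaw 87.78 j1,j7 [ 6.4 47.2] F [ 0.  -0.2  0.3] M [ 0.04 -0.   -0.01] open 0.0004
 shift(tool) [0.0117 0.0003 0.0022] turn [3.1413e+00 2.6000e-03 6.8000e-03] world d [ 0.0021  0.0002 -0.0117]
 shift(tool) [0.0117 0.0003 0.0022] turn [-0.0003 -0.0043  0.0017] world d [ 0.0021  0.0002 -0.0117]
```

View pics/scene10.png

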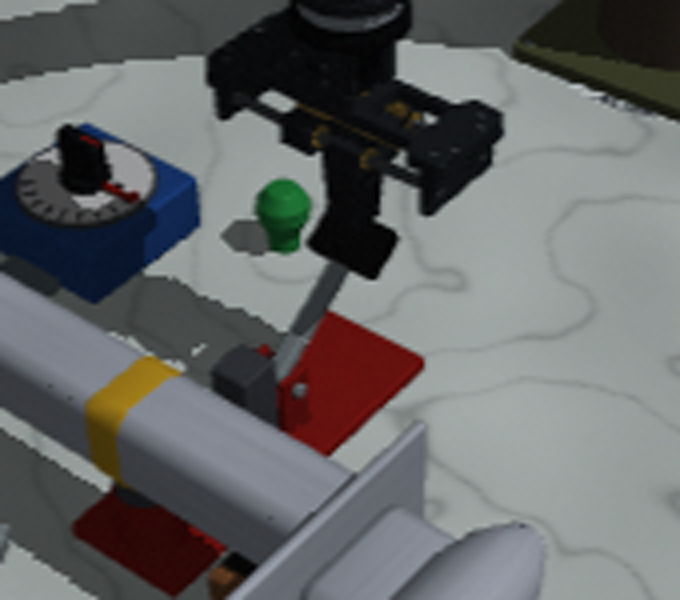

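The fingertip at (355,220) is centred over the pad at (350,240). Now I'll press gradually along the arc.

Call:
{"fn": "servo_tool", "kwargs": {"targets": [[0.008,0,0.002,0,-0.003,0.001,0.0],[0.008,0,-0.002,0,0,0,0.0],[0.008,0,-0.004,0,0,0,0.0],[0.008,0,-0.004,0,0,0,0.0],[0,0,0,0,0,0,0.0]]}}

```text
t: 19.15
ee_pos: [0.4864, 0.0194, 0.0997]
ee_rot: [-116.2, 89.9, -118.4]
ft_force: [-0.4, -0.9, 10.7]
opening: 0.0002
```

Run:
```python
from h import *
to([.478,.0195,.0807],87.8)
```

```text
t 19.15 pos [0.4864 0.0194 0.0997] jaw 87.81 j1,j7 [ 3.6 43.7] F [-0.4 -0.9 10.7] M [-0.09  0.21 -0.01] open 0.0002
 shift(tool) [ 0.019  -0.0002 -0.0084] turn [ 0.0001 -0.0006  0.0013] world d [-0.0084  0.0001 -0.019 ]
 shift(tool) [ 0.019  -0.0002 -0.0084] turn [-3.1415e+00 -2.0000e-03 -1.0000e-03] world d [-0.0084  0.0001 -0.019 ]
```

Call:
{"fn": "servo_tool", "kwargs": {"targets": [[0.007,0,-0.003,0,0,0,0.0],[0.007,0,-0.003,0,0,0,0.0],[0.007,0,-0.002,0,0,0,0.0],[0.007,0,-0.002,0,0,0,0.0],[0,0,0,0,0,0,0.0]]}}

```text
t: 19.77
ee_pos: [0.4768, 0.0197, 0.072]
ee_rot: [-74.9, 89.9, -77.1]
ft_force: [0.2, -0.7, 9.7]
opening: 0.0006
```

Run:
```python
from h import *
to([.474,.0195,.055],87.8)
g=viewer.grab_frame("scene"); save(g,"scene11.png",4,(160,100,330,250))
```

```text
t 19.77 pos [0.4768 0.0197 0.072 ] jaw 87.8 j1,j7 [ 0.4 40.6] F [ 0.2 -0.7  9.7] M [-0.05  0.09  0.  ] open 0.0006
 shift(tool) [ 0.017  -0.0003 -0.0028] turn [ 3.1415e+00  1.8000e-03 -5.0000e-04] world d [-0.0028 -0.0002 -0.017 ]
 shift(tool) [ 0.017  -0.0003 -0.0028] turn [-0.0001  0.0003  0.0012] world d [-0.0028 -0.0002 -0.017 ]
```

View pics/scene11.png

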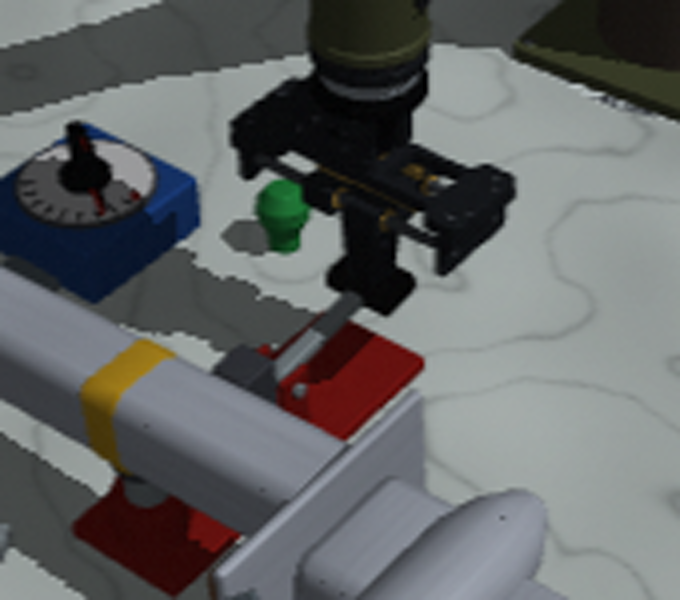

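The leg is rising on the saddle, the pointer has swung clockwise and the jack hasn't moved. I'll continue to the stop.

Call:
{"fn": "servo_tool", "kwargs": {"targets": [[0.006,0,-0.001,0,0,0,0.0],[0.006,0,-0.001,0,0,0,0.0],[0.005,0,-0.001,0,0,0,0.0],[0.003,0,0,0,0,0,0.0],[0,0,0,0,0,0,0.0]]}}

```text
t: 20.45
ee_pos: [0.4747, 0.0198, 0.0538]
ee_rot: [-19.6, 89.8, -21.8]
ft_force: [-1.9, -0.4, 29.9]
opening: 0.0006
```

Run:
```python
from h import *
to([.474,.0195,.055],87.8)
```

```text
t 20.45 pos [0.4747 0.0198 0.0538] jaw 87.78 j1,j7 [-1.8 39.1] F [-1.9 -0.4 29.9] M [-0.22  0.18  0.  ] open 0.0006
 shift(tool) [-0.0012 -0.0003 -0.0007] turn [ 3.1413e+00  1.9000e-03 -5.2000e-03] world d [-0.0007 -0.0003  0.0012]
 shift(tool) [-0.0012 -0.0003 -0.0007] turn [-0.0003  0.0033  0.0012] world d [-0.0007 -0.0003  0.0012]
```

The handle is on its stop at 30 N. I'll ease off slightly, hold and verify.

Call:
{"fn": "servo_tool", "kwargs": {"targets": [[-0.001,0,0,0,0,0,0.0],[0,0,0,0,0,0,0.0],[0,0,0,0,0,0,0.0],[0,0,0,0,0,0,0.0],[0,0,0,0,0,0,0.0]]}}

```text
t: 21.08
ee_pos: [0.4747, 0.0197, 0.0544]
ee_rot: [-17.2, 89.8, -19.4]
ft_force: [-0.4, -0.7, 22.5]
opening: -0.0
```

Run:
```python
from h import *
to([.474,.0195,.055],87.8)
g=viewer.grab_frame("scene"); save(g,"scene12.png",4,(130,100,330,250))
c=cloud(g)
for y in(-.1,0.05):
    q=c[(c[...,2]>.13)&(c[...,2]<.2)&(abs(c[...,0]-.705)<.02)&(abs(c[...,1]-y)<.01)]; print(y,np.median(q[:,2]).round(4))
S=lambda x,y,z:ray(g,x,y,z).round(4)
to([.474,.0195,.055],87.8)
```

```text
t 21.07 pos [0.4747 0.0197 0.0544] jaw 87.78 j1,j7 [-1.7 39.1] F [-0.4 -0.7 22.5] M [-0.14  0.04  0.  ] open -0.0
 shift(tool) [-0.0006 -0.0003 -0.0007] turn [ 3.1412e+00  1.5000e-03 -4.7000e-03] world d [-0.0007 -0.0002  0.0006]
 shift(tool) [-0.0006 -0.0003 -0.0007] turn [-0.0004  0.003   0.0009] world d [-0.0007 -0.0002  0.0006]
-0.1 0.1527
0.05 0.1656
t 21.12 pos [0.4748 0.0198 0.0544] jaw 87.78 j1,j7 [-1.7 39.1] F [-0.6  0.3 23. ] M [-0.05  0.02 -0.03] open 0.0003
 shift(tool) [-0.0006 -0.0003 -0.0007] turn [ 3.1412e+00  1.4000e-03 -4.8000e-03] world d [-0.0008 -0.0003  0.0006]
 shift(tool) [-0.0006 -0.0003 -0.0007] turn [-0.0004  0.0031  0.0009] world d [-0.0008 -0.0003  0.0006]
```

View pics/scene12.png

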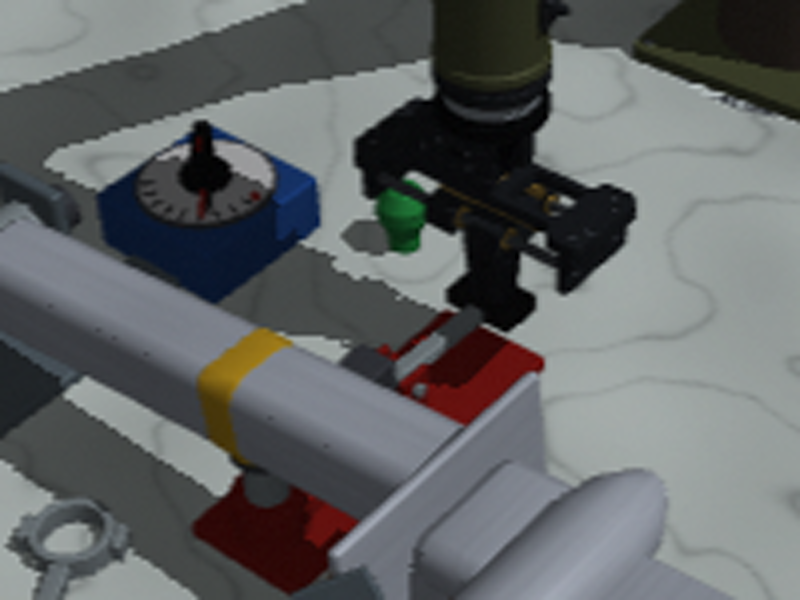

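The leg slope is about 0.086 rad, and the pointer has swung to near (203,210). The saddle is under the band at (265,485), the plate is flat and the bystanders haven't moved. I'm handing it in.

```bash
python3 -c "
from bench import manip
print(manip.finish_job())"
```

```text
the job is handed in; nothing more can be done
None
```

I turned the dial's reset knob back to its zero stop and let go of it. I then set the jack flat with its saddle under the lift pad and pressed the handle down to its stop. The job was handed in at about 21 s with the arm still holding the handle down; `finish_job` gave no verdict.

**Before pressing:**
- **Dial:** the red pointer lay on the zero mark in both camera views.
- **Jack:** the saddle was within about 2 mm of the pad centre in both views, with the plate flat and the handle up. The two cameras differ by about 4 mm in absolute position, so I compared saddle and pad within each view.

**Final check, holding the handle down:**
- **Handle:** fingertips pushed down with about 23 N, steady. It had reached 30 N at the stop, so I eased off by 1 mm.
- **Leg:** the slope of its top measured about 0.086 rad (over 0.055 needed). In the picture it was carried by the saddle and the arm was clear of it.
- **Pointer:** it had swung well clockwise, to what looks like over 0.5 rad, but I judged that by eye.
- **Bystanders:** the shift knob and the visible end of the connecting rod looked unmoved. The bearing race was outside the last close-up, but nothing went near it.

No check failed. I had no direct reading of the handle angle or the saddle force, so those two rest on the stop, the fingertip height (about 54 mm) and the leg slope.

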